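Hold the inspection probe centred in the drill guide

TASK

Inspect the hole bored in the clamped hardwood blank: first swing the red dust shutter fully aside off the brass guide bush, then lift the bore probe out of its stand by its square black head and lower it upright through the bush until the yellow ring on its stem is level with the bush's top rim. The probe must never touch the bush, the blank or any other part of the jig; finish while still holding it there, still and centred in the bore, for the picture to be taken. Leave the other things on the bench where they are.

Things in the scene. Friction and masses are not known exactly. Their poses are not given: they have to be found in the camera images.
- jig: Inspection jig, fixed to the bench: grey base 90x160 mm (x, y), two steel pillars 128 mm apart along its y, an aluminium guide plate 76x160 mm whose top is 100 mm up, and under it a clamped hardwood blank (70x76 mm, top 62 mm up) with a bored blind hole 26 mm wide and 40 mm deep, coaxial with the guide. Origin: centre of the underside, on the axis of the bore; z up. It stands at the left or the right, turned up to 0.35 rad either way.
- guide_mouth (a point): Centre of the top rim of the brass guide bush, 104 mm above the bench; the bush sits in the guide plate on the jig's centre, bore 22 mm wide, 24 mm long (from 80 to 104 mm up), outer rim 37 mm wide. The bore is vertical. Axes as the jig's.
- shutter (a joint): Red dust shutter, a 4 mm thick arm with a 38 mm disc that turns level on a vertical pivot 45 mm to the jig's +y side of the bore. 0 = disc centred over the bush (knob on the jig's -y side of the pivot); it grows to 1.57 rad at its stop as the disc swings towards the jig's -x side, clockwise seen from above. It starts closed or a little open, turns easily (under 1 N at the knob) and stays where it is left.
- shutter_knob (a point): On the axis of the shutter's upright black knob (14 mm thick, 30 mm tall, over the centre of the disc, 45 mm from the pivot), 18 mm above the shutter's top face and 128 mm above the bench; knob top is 140 mm up, shutter's top face 110 mm up.
- shutter_pivot (a point): The shutter's vertical pivot axis, at its top face, 110 mm above the bench.
- stand_top (a point): Centre of the top rim of the probe stand, 115 mm above the bench: a fixed dark wooden foot 90x90x12 mm with an upright aluminium tube, 28 mm outside, 16 mm inside. It stands on the side of the bench where the jig is not.
- probe_grip (a point): Centre of the square black head (20x20 mm, 46 mm tall) of the loose bore probe, about 80 to 170 g; grip it here across two opposite flats (faces along the probe's x and y). Below the head are a round aluminium flange 28 mm wide, 4 mm thick (its underside 27 mm below this point, resting on the stand's tube at the start) and a steel stem 10 mm thick, 100 mm long. z of the probe points up. At the start it hangs upright in the stand's tube, this point 142 mm above the bench.
- probe_band (a point): Middle of the yellow ring (4 mm wide) on the probe's stem, on its axis, 69 mm below the head's centre and 58 mm above the tip. Inside the stand's tube at the start.
- probe_tip (a point): Tip of the probe's stem, 127 mm below the head's centre.
- bottle_mid (a point): Small yellow tint bottle, 24 mm wide and 49 mm tall, loose, standing mid-bench; this point is at its middle. A bystander.
- block_offcut: Small wood offcut 30x45x30 mm, loose, lying mid-bench; origin at the centre of its underside. A bystander.
- masking_tape: Roll of masking tape 96 mm wide, 25 mm high, loose, lying near the robot's right; origin at the centre of its underside. A bystander.
- probe: The whole loose bore probe; its origin is the tip of its stem, z up along the stem.
- stand: The whole probe stand; origin at the centre of its underside.
Mind the look-alikes: they are no part of the job. Leave any blue or purple look-alike of the probe alone.

How it is judged:
By the outcome, as a careful person would: the job done as asked, in the order asked, and still so for the second after the job is handed in, while the arm keeps its last pose, push and grip.
It also fails if it takes over 61 s, if anything falls off the work surface, if the arm or the gripper's body presses on something with over 40 N, if the wrist force passes 120 N, or if a joint passes its speed limit or range.

ROBOT

A 7-joint arm with a two-finger parallel gripper is mounted at the origin on the work surface; the furniture and walls round the work are solid. World frame = base frame: x ahead of the robot, y to its left, z up, the work surface at z = 0. Lengths are in mm, angles in rad, forces in N, time in s.
With the tool pointing down it reaches from about 375 to 925 mm from the base axis. Payload 3.1 kg.
Tool frame: the origin (TCP) lies at the very end of the fingers, on their centre line; the grasp point (between the pads) lies 19 mm behind it; y points along the fingers, x is the direction in which the jaws open and shut, and the axes are right-handed (so a half turn about y gives the same grasp; the last joint's range is limited). The gripper opens to 85 mm and grips with 20 to 120 N. Pads are 22 mm wide; open, the fingers measure 114 mm over their backs; the gripper's body (76 mm by 85 mm) begins 54 mm behind the grasp point. The pads swing forward as they close: fully open they stand 13 mm farther back than shut.
Start: joints at [1.241, 0.383, 0.044, 1.598, -0.018, 1.161, -0.05], TCP at [149.344, -632.613, 231.269] pointing down, gripper open.
Joint ranges: [-2.61, 2.61], [-0.41, 2.15], [-1.48, 1.57], [0, 2.5], [-1.57, 4.71], [0.05, 1.97], [-2.85, 2.85]. Speed limits (rad/s): [2.79, 2.79, 3.14, 3.14, 3.14, 3.14, 3.14].

INTERFACE

Orientations are given as a unit quaternion [x, y, z, w].
In Python, from bench import r, sensors, optics gives the robot as it stands. The module is installed in compiled form; this text tells all that it offers. Calls block until the motion is done:
- r.reach(position, orientation): joint-space move of the TCP to a pose.
- r.servo_line(position, ori=None, max_speed=150): straight line of the TCP; ori=None keeps the orientation; max_speed is the mean speed in mm/s.
- r.goto_joints(angles): joint-space move.
- r.grip(opening, force=None): opening from 0.0 (shut) to 1.0 (fully open); force is the grip in N (None keeps the last); returns when the fingers have stopped.
- r.pause(seconds).
- r.ik(position, orientation): joint angles nearest the present ones, or None.
- sensors.get_state(): the state.
- optics.snapshot(name): name is "side" or "top"; returns a dict with "image" (384x512x3 uint8, red, green, blue), "fx", "fy", "cx", "cy" (pixels), "cam_to_world" (4x4, takes a point from camera to world coordinates). Camera axes: x right, y down, z forward; pixel columns grow to the right and rows downward; lengths in mm; the calibration is good to about 2 mm. A picture is of the moment at which its call begins. There is no depth.
A pose or a line that the arm cannot do raises r.Unreachable and nothing moves.
- r.close_job(): hands the job in, once; it reports no verdict.
The state is a dict: "clock": time; "joints": joint angles; "qd": joint speeds; "joint_efforts": joint torques, N m; "ee_pos": TCP position; "orientation": TCP orientation; "wrist_force": force on the tool from outside, world axes, zero at the start; "torque": the same for the moment, N m; "opening": opening from 0.0 (shut) to 1.0 (fully open).
Only numpy, scipy, OpenCV 4.12 (cv2) and the standard library are available. Lean on these libraries where they do the work, as an engineer would, in place of code of your own. Each camera call takes 0.05 s, during which the arm holds its last target.

## Working session

There is one attempt and no reset: what is moved stays moved. The work goes in short steps, each a Python script; the robot and the scene stay as the last script left them, time stands still between calls to the robot, and variables do not carry over. Pictures are saved under pics/ and viewed, and the job is handed in when it is done.

```bash
mkdir -p pics; ls; python3 - <<'E'
from bench import r,sensors,optics
import cv2,numpy as np
np.set_printoptions(precision=4,suppress=True)
for n in("side","top"):
    s=optics.snapshot(n);cv2.imwrite(f"pics/{n}0.png",cv2.resize(s["image"][:,:,::-1],None,fx=1.5,fy=1.5,interpolation=cv2.INTER_CUBIC))
    print(n,s["fx"],s["fy"],s["cx"],s["cy"]);print(s["cam_to_world"])
st=sensors.get_state();print(st)
E
```

```text
pics
side 470.7904796885024 470.7904796885024 260.5341850035591 184.953781561855
[[    0.9895    -0.0815     0.1196   229.9436]
 [   -0.1439    -0.4668     0.8726 -1246.8773]
 [   -0.0153    -0.8806    -0.4736   781.9473]
 [    0.         0.         0.         1.    ]]
top 441.4322151287808 441.4322151287808 257.78114501646604 192.69515417003032
[[   0.0198   -0.9886    0.1492  220.1199]
 [  -0.9998   -0.0202   -0.0009  -18.3364]
 [   0.0039   -0.1491   -0.9888 1111.6311]
 [   0.        0.        0.        1.    ]]
{'clock': 0.1, 'joints': array([ 1.2412,  0.3838,  0.0438,  1.5995, -0.0179,  1.1612, -0.0499]), 'qd': array([-0.0019, -0.0005,  0.0012, -0.0036,  0.0011, -0.0008, -0.0011]), 'joint_efforts': array([  0.0025, -43.4727,   1.0291, -25.0452,   0.0108,   0.0055,
        -0.    ]), 'ee_pos': array([ 149.1324, -631.7598,  229.9969]), 'orientation': array([-0.554 ,  0.4395, -0.4381,  0.555 ]), 'wrist_force': array([-0.8737, -0.3741, -0.2293]), 'torque': array([ 0.0644, -0.0025,  0.0073]), 'opening': 1.00312627653448}
```

View pics/side0.png

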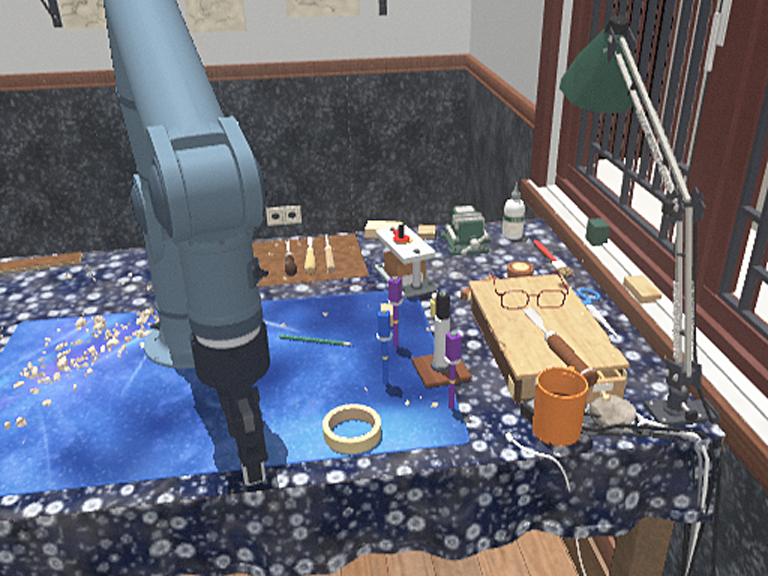

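View pics/top0.png

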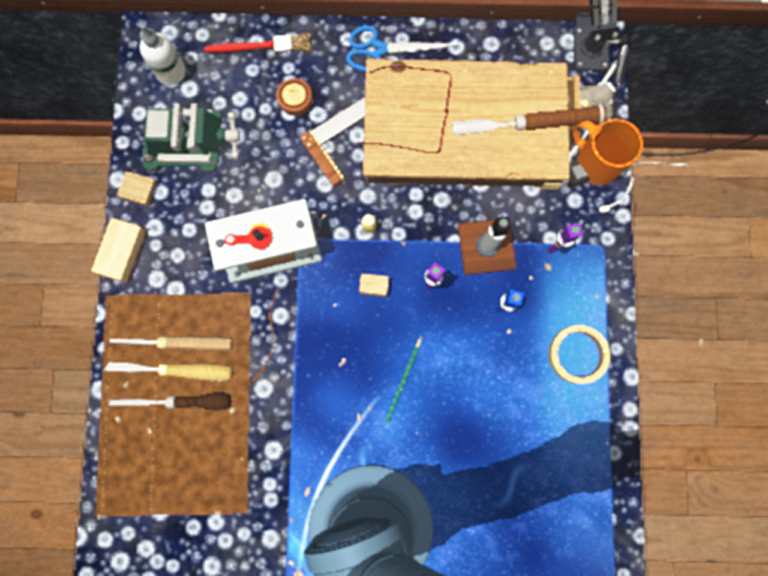

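The top picture (1.5x) shows the jig at (263,240) with the red shutter over its bush. The dark foot and tube with the black-headed probe are at (490,240). The look-alikes are one blue at (512,300) and two purple at (435,274) and (570,235). The bottle is at (369,224), the offcut at (375,285) and the tape at (580,354). Only the black-headed probe in the stand fits the description, and I'll confirm it in enlarged crops.

```bash
cat > h.py <<'E'
from bench import r,sensors,optics
import cv2,numpy as np
from scipy.spatial.transform import Rotation as R
np.set_printoptions(precision=3,suppress=True)
def crop(s,x0,y0,x1,y1,f,name):
    cv2.imwrite(name,cv2.resize(s["image"][y0:y1,x0:x1,::-1],None,fx=f,fy=f,interpolation=cv2.INTER_CUBIC))
def ray(s,u,v):
    T=s["cam_to_world"];d=T[:3,:3]@np.array([(u-s["cx"])/s["fx"],(v-s["cy"])/s["fy"],1]);return T[:3,3],d
def atz(s,u,v,z):
    o,d=ray(s,u,v);return o+d*(z-o[2])/d[2]
def proj(s,p):
    T=s["cam_to_world"];c=T[:3,:3].T@(np.asarray(p,float)-T[:3,3]);return np.array([s["fx"]*c[0]/c[2]+s["cx"],s["fy"]*c[1]/c[2]+s["cy"]])
E
python3 - <<'E'
from h import *
s=optics.snapshot("top")
crop(s,130,125,225,190,8,"pics/t_jig.png")
crop(s,280,130,400,215,6.5,"pics/t_st.png")
s=optics.snapshot("side")
crop(s,240,140,320,200,9,"pics/s_jig.png")
crop(s,240,175,325,280,5.7,"pics/s_st.png")
E
```

```text
(no output)
```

View pics/t_jig.png

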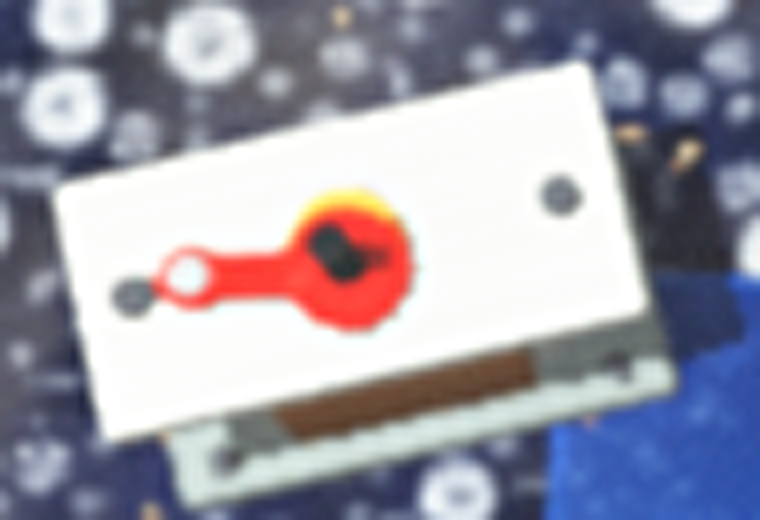

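View pics/t_st.png

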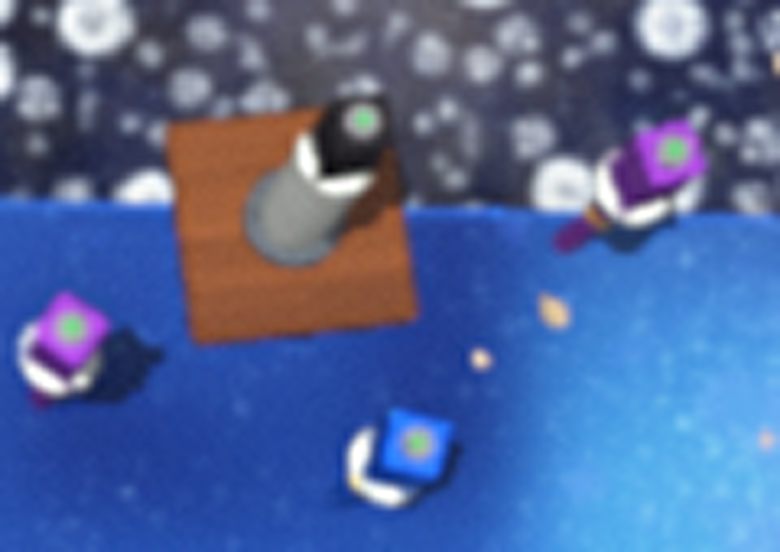

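View pics/s_jig.png

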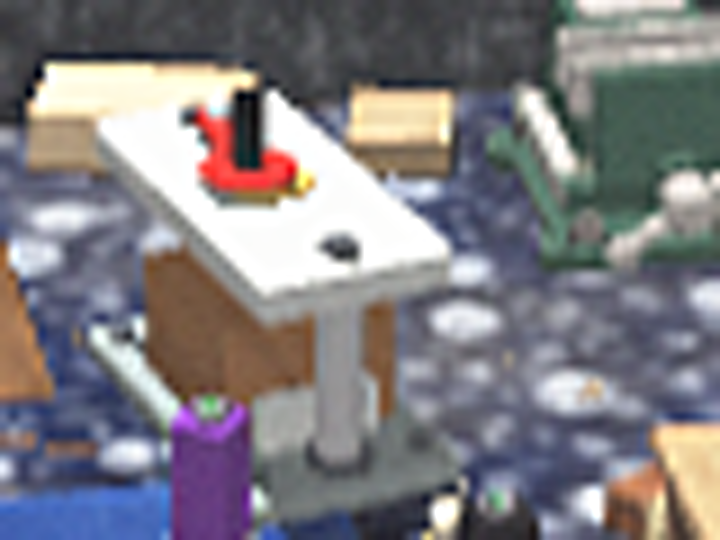

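View pics/s_st.png

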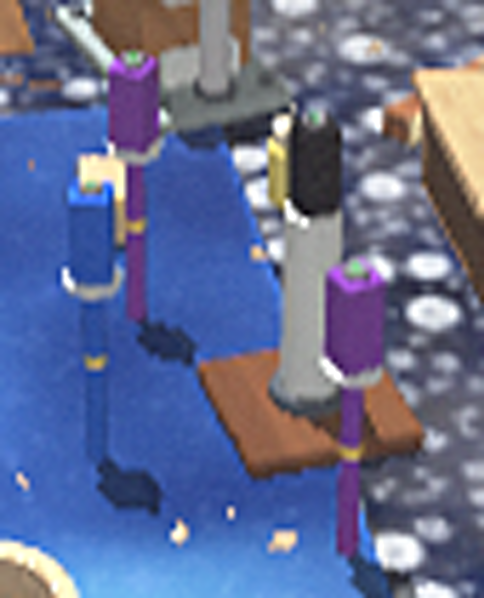

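```bash
python3 - <<'E'
from h import *
t=optics.snapshot("top");s=optics.snapshot("side")
def tp(X,Y,f,x0,y0):return (X+.5)/f-.5+x0,(Y+.5)/f-.5+y0
J=lambda X,Y,z:atz(t,*tp(X,Y,8,130,125),z)
c=[J(*p,100) for p in [(58,185),(582,63),(648,305),(108,437)]]
print("corners",np.array(c)[:,:2],"mean",np.mean(c,0))
print("edge lens",[np.linalg.norm(c[i]-c[(i+1)%4]) for i in range(4)])
a=J(133,297,100);b=J(562,195,100);print("caps",a,b,(a+b)/2,np.linalg.norm(a-b)); 
for e in (a-b,c[0]-c[1],c[3]-c[2]): print("yaw",np.arctan2(e[1],e[0])-np.pi/2)
print("pivot",J(188,273,110),"disc",J(353,262,110),"knob top",J(325,240,140))
print("side cap",atz(s,*tp(341,248,9,240,140),100))
print("side corners",[atz(s,*tp(X,Y,9,240,140),100)[:2] for X,Y in[(98,137),(270,88),(450,258),(268,300)]])
print("side pivot?")
h1=tp(363,120,6.5,280,130);h2=tp(316,118,5.7,240,175)
print("head top",atz(t,*h1,166),"side",atz(s,*h2,166))
foot=[atz(t,*tp(X,Y,6.5,280,130),12)[:2] for X,Y in[(168,125),(322,106),(418,318),(197,343)]];print("foot",foot)
for n,p in dict(p1=(73,327),p2=(675,150),b=(417,443)).items(): print(n,atz(t,*tp(*p,6.5,280,130),166))
crop(t,322,138,348,168,20,"pics/t_head.png")
crop(s,283,190,307,215,22,"pics/s_head.png")
E
```

```text
corners [[473.947 267.245]
 [514.176 114.775]
 [441.512  92.66 ]
 [399.073 248.164]] mean [457.177 180.711 100.   ]
edge lens [np.float64(157.6882179517595), np.float64(75.95393019309125), np.float64(161.19061177576756), np.float64(77.26703781062302)]
caps [440.789 243.295 100.   ] [474.011 119.105 100.   ] [457.4 181.2 100. ] 128.55665802266788
yaw 0.2613920436873185
yaw 0.25796625809541407
yaw 0.2664263396120061
pivot [446.043 225.19  110.   ] disc [450.296 177.554 110.   ] knob top [449.578 179.872 140.   ]
side cap [474.767 122.574 100.   ]
side corners [array([399.482, 234.76 ]), array([472.3  , 268.809]), array([512.269, 107.547]), array([441.776,  85.67 ])]
side pivot?
head top [ 465.685 -188.116  166.   ] side [ 467.214 -184.889  166.   ]
foot [array([ 502.056, -138.953]), array([ 511.009, -199.634]), array([ 426.839, -236.704]), array([ 415.182, -150.564])]
p1 [392.451 -90.5   166.   ]
p2 [ 457.457 -293.652  166.   ]
b [ 355.567 -205.396  166.   ]
```

View pics/t_head.png

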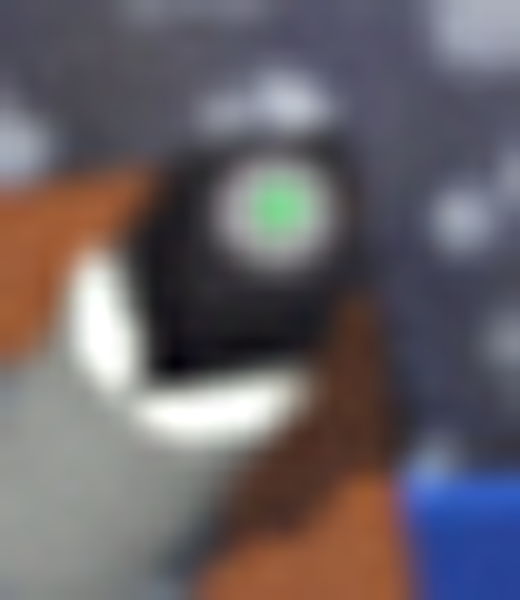

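View pics/s_head.png

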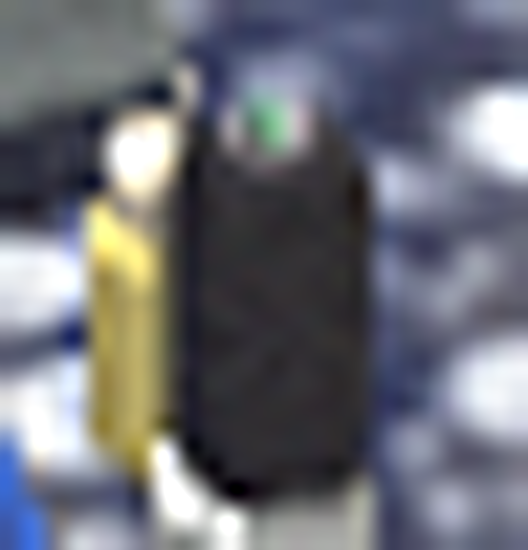

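```bash
python3 - <<'E'
from h import *
t=optics.snapshot("top");s=optics.snapshot("side")
def px(q,f,x0,y0):return [((u-x0+.5)*f-.5,(v-y0+.5)*f-.5) for u,v in q]
def box(c,yaw,z):
    return [(c[0]+10*1.414*np.cos(yaw+k*np.pi/2+np.pi/4),c[1]+10*1.414*np.sin(yaw+k*np.pi/2+np.pi/4),z) for k in range(4)]
# top corner estimate: bottom-left pt & bottom edge
for name,cam,c,f,x0,y0 in(("top",t,(465.7,-188.1),20,322,138),("side",s,(467.2,-184.9),22,283,190)):
    ims=[]
    for d in(-20,-10,-5,0,5,10,15,20,30):
        im=cv2.resize(cam["image"][y0:y0+30,x0:x0+26,::-1],None,fx=f,fy=f,interpolation=cv2.INTER_CUBIC)
        for z in(119,165):
            p=np.array(px([proj(cam,q) for q in box(c,np.radians(d),z)],f,x0,y0)).round().astype(int)
            cv2.polylines(im,[p],True,(0,255,255),2)
        cv2.putText(im,str(d),(10,50),0,2,(0,0,255),4)
        ims.append(cv2.resize(im,(266,int(266*im.shape[0]/im.shape[1]))))
    h=ims[0].shape[0]
    m=np.vstack([np.hstack(ims[i:i+3]) for i in(0,3,6)]); m=cv2.resize(m,(520,600));cv2.imwrite(f"pics/yaw_{name}.png",m)
E
```

```text
(no output)
```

View pics/yaw_top.png

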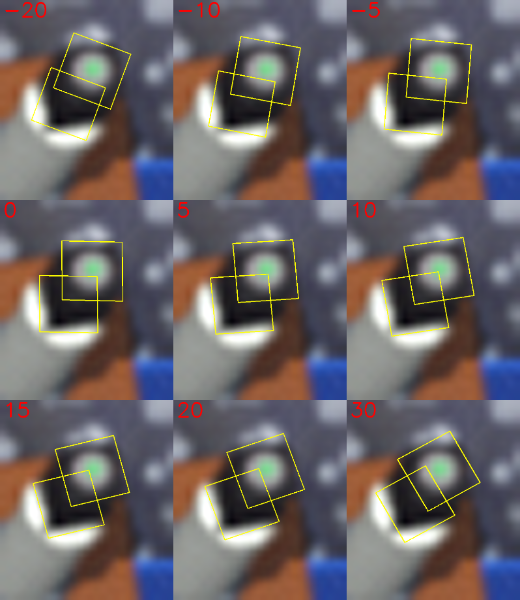

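View pics/yaw_side.png

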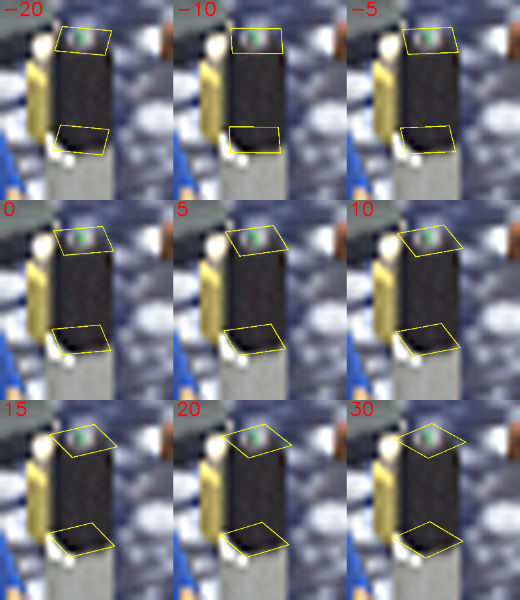

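```bash
cat >> h.py <<'E'
def ori(psi):
    x=np.array([np.cos(psi),np.sin(psi),0]);y=np.array([0,0,-1.]);return R.from_matrix(np.column_stack([x,y,np.cross(x,y)])).as_quat()
BORE=np.array([457.3,181.0]);YAW=.262
PIV=BORE+45*np.array([-np.sin(YAW),np.cos(YAW)])
def knob(a):
    f=-np.pi/2+YAW-a;return PIV+45*np.array([np.cos(f),np.sin(f)]),f
def push(a,off):  # pusher centre behind knob
    k,f=knob(a);return k-off*np.array([np.sin(f),-np.cos(f)]),f
E
python3 - <<'E'
from h import *
st=sensors.get_state();print(R.from_quat(st["orientation"]).as_matrix())
for a in(.17,.6,1.0,1.57):
    p,f=push(a,20)
    for add in(0,np.pi):
        q=r.ik([*p,118],ori(f+add));print(a,p,f+add,q)
for psi in np.radians([7,97,187,-83]):
    print(psi,r.ik([465.7,-187,126],ori(psi)),r.ik([457,181,157],ori(psi)), r.ik([457,181,157],ori(psi)))
E
```

```text
[[ 0.23  -0.     0.973]
 [-0.973  0.     0.23 ]
 [-0.    -1.    -0.   ]]
0.17 [469.694 181.492] -1.4787963267948965 [ 0.355  0.401 -0.926  2.007  0.402  0.925 -2.259]
0.17 [469.694 181.492] 1.6627963267948966 [ 0.401  0.426 -0.984  2.006  0.441  0.938  0.851]
0.6 [449.591 175.378] -1.9087963267948966 [ 0.516  0.443 -1.118  2.05   0.494  0.949 -2.774]
0.6 [449.591 175.378] 1.2327963267948965 [ 0.428  0.384 -1.002  2.053  0.409  0.917  0.436]
1.0 [430.164 177.716] -2.3087963267948965 [-1.122  0.215  0.705  2.155 -0.189  0.831 -2.609]
1.0 [430.164 177.716] 0.8327963267948966 [ 0.459  0.361 -1.048  2.089  0.4    0.906  0.019]
1.57 [407.385 193.461] -2.8787963267948964 [ 0.556  0.42  -1.226  2.117  0.496  0.937  2.454]
1.57 [407.385 193.461] 0.26279632679489673 [ 0.513  0.382 -1.166  2.118  0.446  0.917 -0.645]
0.12217304763960307 [ 0.754  0.277 -0.507  2.02   0.173  0.885  0.276] [ 0.532  0.384 -1.135  2.001  0.412  1.011 -0.679] [ 0.532  0.384 -1.135  2.001  0.412  1.011 -0.679]
1.6929693744344996 [ 0.873  0.301 -0.642  2.015  0.23   0.896  1.801] [ 0.568  0.413 -1.186  2.     0.451  1.026  0.86 ] [ 0.568  0.413 -1.186  2.     0.451  1.026  0.86 ]
3.263765701229396 [ 0.435  0.242 -0.15   2.035  0.047  0.868 -2.76 ] [ 0.596  0.441 -1.229  1.999  0.485  1.04   2.403] [ 0.596  0.441 -1.229  1.999  0.485  1.04   2.403]
-1.4486232791552935 [ 0.606  0.256 -0.34   2.027  0.11   0.875 -1.243] [ 0.423  0.32  -0.992  2.004  0.322  0.982 -2.176] [ 0.423  0.32  -0.992  2.004  0.322  0.982 -2.176]
```

```bash
python3 - <<'E'
from h import *
r.grip(0.0,30)
p,f=push(.17,34)
r.servo_line([149,-632,330],max_speed=250)
r.reach([*p,300],ori(f+np.pi))
st=sensors.get_state();print(st["clock"],st["ee_pos"],st["joints"],st["wrist_force"],st["opening"])
r.servo_line([*p,150],max_speed=200)
st=sensors.get_state();print(st["clock"],st["ee_pos"],st["wrist_force"])
t=optics.snapshot("top");crop(t,110,105,240,200,6,"pics/t1.png")
s=optics.snapshot("side");crop(s,220,90,330,200,5,"pics/s1.png")
E
```

```text
4.8 [484.222 181.612 299.835] [ 0.693  0.287 -1.294  1.788  0.288  1.285  0.988] [0.555 0.354 0.225] 0.0007890174297649735
5.7 [484.557 183.483 151.119] [-0.04   0.56   0.571]
```

View pics/t1.png

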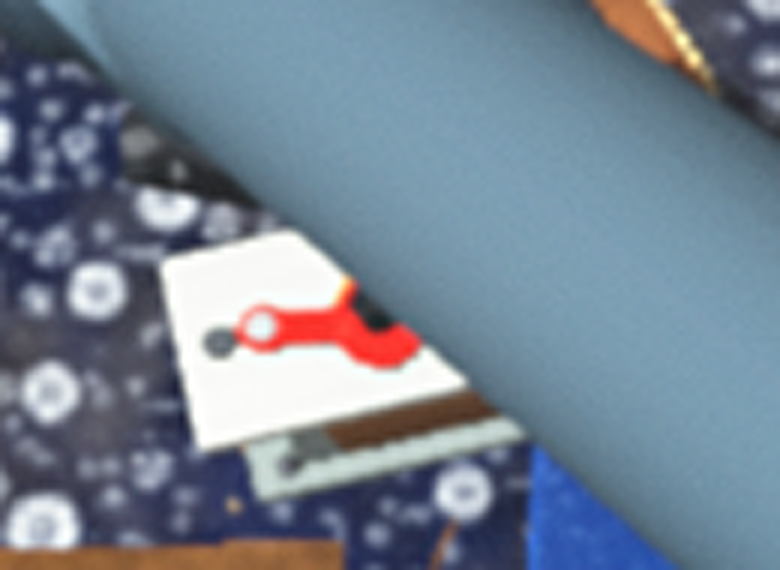

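View pics/s1.png

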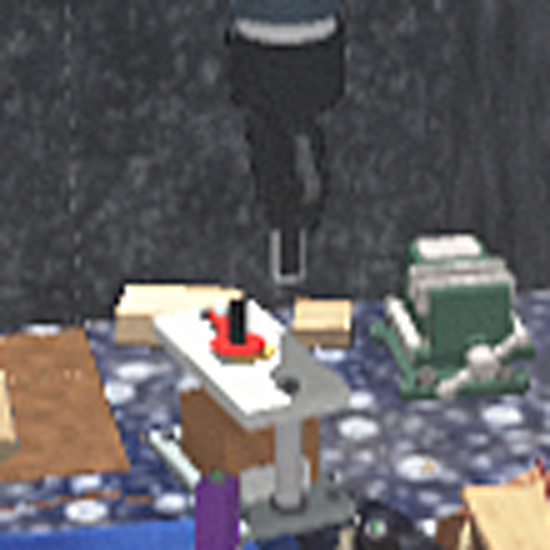

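```bash
python3 - <<'E'
from h import *
s=optics.snapshot("side")
st=sensors.get_state()
x,y=proj(s,st["ee_pos"]);print(((x-220+.5)*5-.5,(y-90+.5)*5-.5), st["ee_pos"])
p,f=push(.17,34)
r.servo_line([*p,118],max_speed=120)
st=sensors.get_state();print(st["clock"],st["ee_pos"],st["wrist_force"])
for a in np.arange(.17,1.3,.14):
    p,f=push(a,19)
    r.servo_line([*p,118],ori(f+np.pi),max_speed=90)
    st=sensors.get_state();print(round(a,2),st["clock"],st["ee_pos"],p,st["wrist_force"])
s=optics.snapshot("side");crop(s,220,90,330,200,5,"pics/s2.png")
t=optics.snapshot("top");crop(t,110,105,240,200,6,"pics/t2.png")
E
```

```text
(np.float64(288.3290994619044), np.float64(277.8427860471923)) [484.883 183.362 151.593]
6.2667 [483.258 182.696 117.702] [-0.525  0.55   1.343]
0.17 6.5833 [468.682 181.548 118.56 ] [468.698 181.4  ] [-0.396  0.337 -0.547]
0.31 6.875 [463.048 178.539 118.373] [462.463 178.605] [ 0.067  0.579 -0.125]
0.45 7.1667 [456.258 176.763 118.145] [455.899 176.706] [ 0.171  0.045 -0.653]
0.59 7.4583 [449.359 175.816 118.029] [449.135 175.742] [ 0.045 -0.667 -0.04 ]
0.73 7.75 [442.54  175.785 118.026] [442.302 175.732] [ 0.039  0.416 -0.161]
0.87 8.0417 [435.768 176.712 118.025] [435.534 176.675] [-0.643 -0.416 -1.139]
1.01 8.3333 [429.172 178.585 118.006] [428.965 178.554] [-0.368 -0.045  0.261]
1.15 8.625 [422.969 181.357 118.028] [422.721 181.33 ] [ 0.518 -0.297 -0.372]
1.29 8.9167 [417.181 184.936 118.025] [416.926 184.951] [ 0.156 -0.446 -0.596]
```

View pics/s2.png

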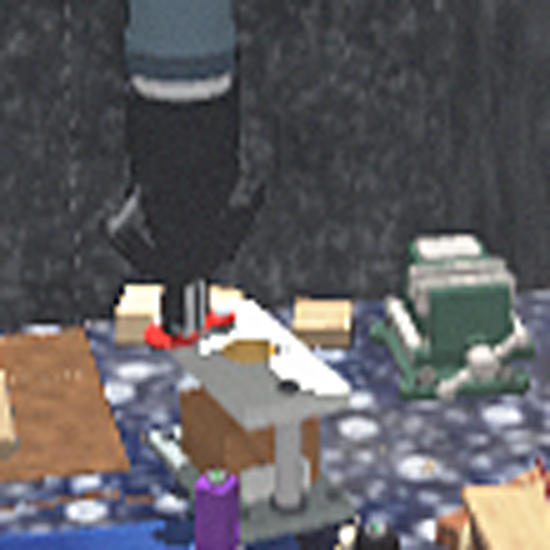

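View pics/t2.png

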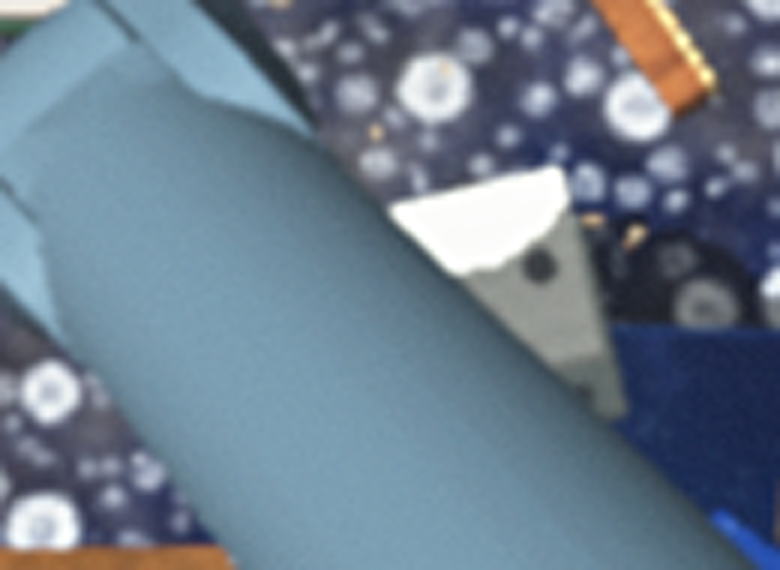

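```bash
python3 - <<'E'
from h import *
for a in list(np.arange(1.40,1.55,.075))+list(np.arange(1.56,1.78,.03)):
    p,f=push(a,19)
    r.servo_line([*p,118],ori(min(f,9)+np.pi),max_speed=60)
    st=sensors.get_state();print(round(a,2),st["clock"],st["ee_pos"],p,st["wrist_force"])
    w=st["wrist_force"]
    if np.hypot(w[0],w[1])>5: break
s=optics.snapshot("side");crop(s,220,90,330,200,5,"pics/s3.png")
E
```

```text
1.4 9.275 [412.872 188.308 117.989] [412.762 188.343] [ 0.285  0.157 -1.31 ]
1.48 9.525 [410.288 190.871 117.999] [410.148 190.908] [-0.482  0.227 -0.62 ]
1.55 9.775 [407.807 193.655 118.009] [407.734 193.662] [ 0.831 -0.489 -0.748]
1.56 10.025 [407.531 193.946 117.985] [407.428 194.043] [ 0.08  -0.663  0.42 ]
1.59 10.275 [406.556 195.224 118.006] [406.532 195.203] [0.345 0.607 0.545]
1.62 10.525 [405.995 195.703 117.984] [405.672 196.389] [ 1.665 -1.476  0.486]
1.65 10.775 [405.605 195.746 117.961] [404.848 197.601] [ 1.797 -4.349  0.966]
1.68 11.025 [405.227 195.778 117.962] [404.061 198.837] [ 3.045 -6.536  1.773]
```

View pics/s3.png

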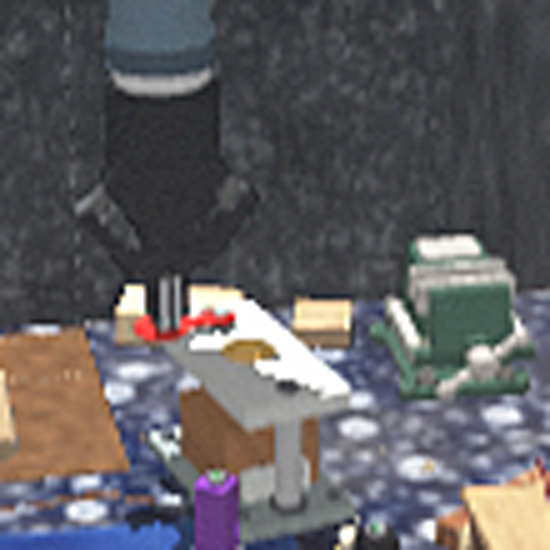

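The shutter is on its stop: the finger stalled at about 1.6 rad with the force rising to 7 N. The side crop shows the bush uncovered at (248,350). I'll back off and go to above the stand.

```bash
python3 - <<'E'
from h import *
p,f=push(1.57,30)
r.servo_line([*p,118],max_speed=100)
r.servo_line([*p,200],max_speed=200)
r.servo_line([*p,330],max_speed=250)
r.grip(0.62,30)
r.reach([465.7,-187,330],ori(.122))
st=sensors.get_state();print(st["clock"],st["ee_pos"],st["joints"],st["opening"])
t=optics.snapshot("top");crop(t,130,125,225,190,8,"pics/t4.png")
s=optics.snapshot("side");crop(s,235,130,325,215,7,"pics/s4.png")
cv2.imwrite("pics/top4.png",t["image"][:,:,::-1])
E
```

```text
14.5583 [ 466.337 -184.993  330.184] [ 0.8    0.052 -0.517  1.8    0.026  1.297  0.401] 0.6215606487620069
```

View pics/t4.png

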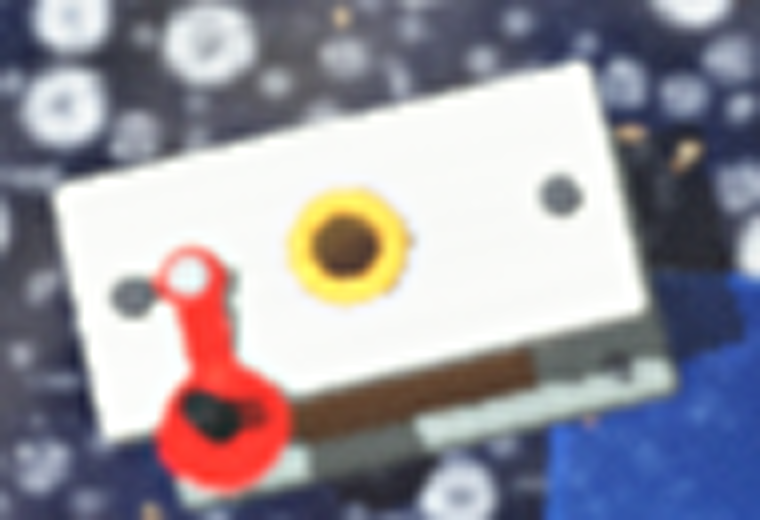

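View pics/s4.png

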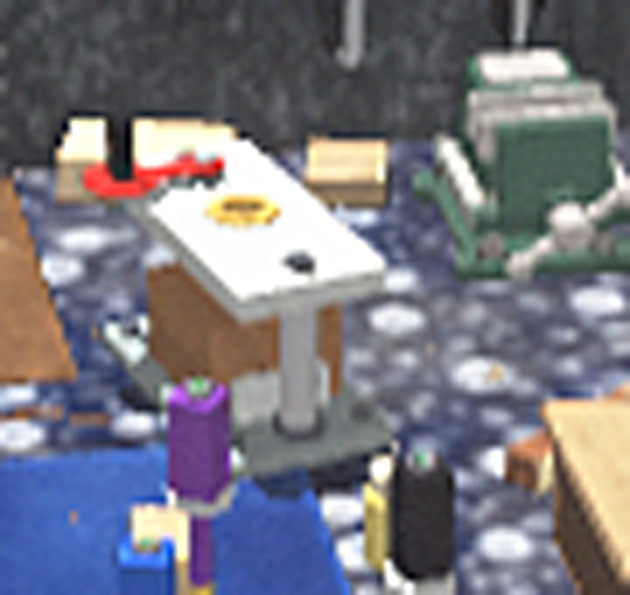

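View pics/top4.png

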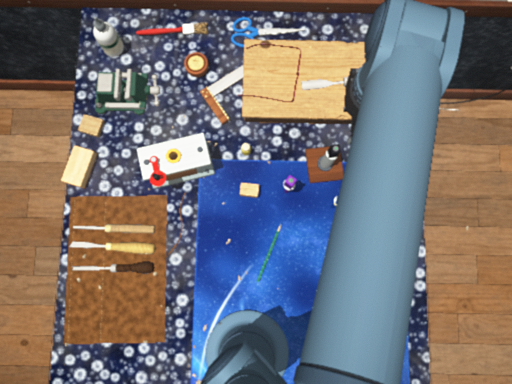

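The top crop shows the shutter turned fully off the bush: pivot at (190,273), disc at (225,427), and the yellow bush clear at (347,246). Next I'll measure the bush in both views and then grasp the probe.

```bash
python3 - <<'E'
from h import *
t=optics.snapshot("top");s=optics.snapshot("side")
def mask(cam,x0,y0,x1,y1,f=8):
    im=cv2.resize(cam["image"][y0:y1,x0:x1],None,fx=f,fy=f,interpolation=cv2.INTER_CUBIC)
    h=cv2.cvtColor(im,cv2.COLOR_RGB2HSV);m=cv2.inRange(h,(12,110,60),(35,255,255))
    c=max(cv2.findContours(m,cv2.RETR_EXTERNAL,cv2.CHAIN_APPROX_NONE)[0],key=cv2.contourArea)
    e=cv2.fitEllipse(c);u=(e[0][0]+.5)/f-.5+x0;v=(e[0][1]+.5)/f-.5+y0
    return u,v,np.array(e[1])/f
for n,cam,b in(("top",t,(160,140,186,170)),("side",s,(260,155,278,165))):
    u,v,ax=mask(cam,*b);print(n,u,v,ax,atz(cam,u,v,102 if n=='side' else 103))
print(proj(s,[457.3,181,104]),proj(s,[457.3,181,100]))
# fingertips check: side crop tips
st=sensors.get_state();print(proj(s,st["ee_pos"]),st["ee_pos"])
E
```

```text
top 173.09885692596436 155.4154405593872 [13.522 14.284] [456.414 180.517 103.   ]
side 269.3281135559082 159.58845615386963 [3.851 9.647] [457.131 180.307 102.   ]
[269.341 158.964] [269.348 160.033]
[295.949 137.852] [ 466.188 -185.408  330.198]
```

```bash
cat >> h.py <<'E'
def fine(target,q=None,sp=60,n=3,tol=.3):
    cmd=np.array(target,float)
    for i in range(n):
        r.servo_line(list(cmd),q,max_speed=sp)
        r.pause(.15)
        e=np.array(target)-sensors.get_state()["ee_pos"]
        if np.linalg.norm(e)<tol:break
        cmd=cmd+e
    return cmd
E
python3 - <<'E'
from h import *
s=optics.snapshot("side")
for x,y in((466,-187),(465,-188),(467,-186)): print(proj(s,[x,y,142]),proj(s,[x,y,166]))
r.servo_line([465.9,-187.3,200],max_speed=200)
c=fine([465.9,-187.3,175],None)
st=sensors.get_state();print(st["clock"],st["ee_pos"],c,R.from_quat(st["orientation"]).as_matrix()[:,1])
t=optics.snapshot("top");s=optics.snapshot("side")
crop(s,255,140,345,240,6,"pics/s5.png");crop(t,290,110,390,190,6,"pics/t5.png")
E
```

```text
[294.57 203.54] [294.742 195.716]
[294.28 203.76] [294.449 195.932]
[294.86 203.32] [295.034 195.5  ]
17.125 [ 465.85  -187.251  174.899] [ 465.854 -187.26   174.923] [-0.  0. -1.]
```

View pics/s5.png

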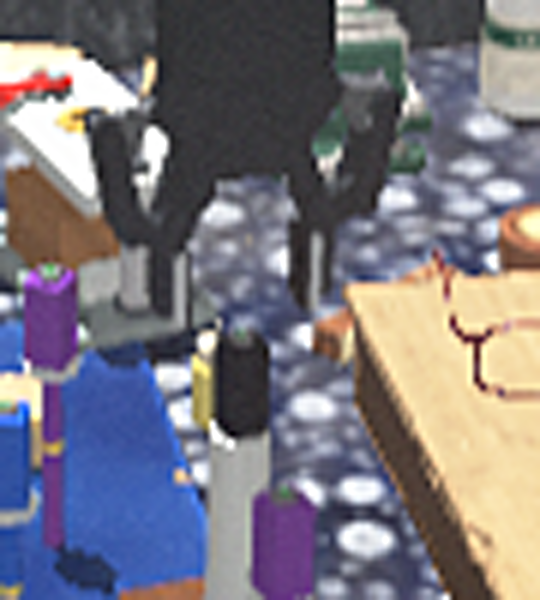

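View pics/t5.png

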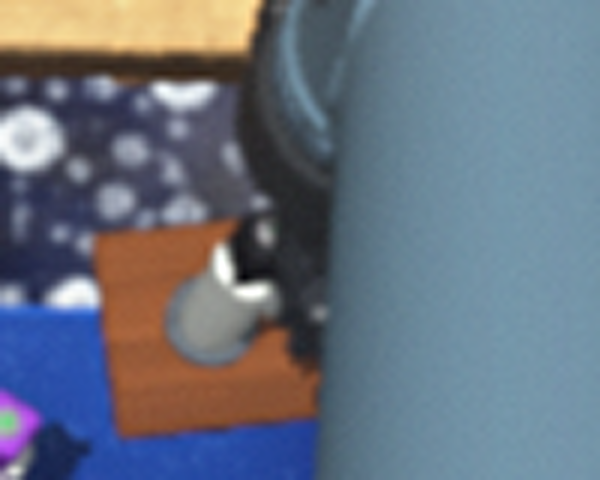

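The fingers straddle the black head: the head is at (243,385) in the side crop, with inner pads at about x=187 and 305. I'll descend and grip.

```bash
python3 - <<'E'
from h import *
c=fine([465.9,-187.3,123],None,sp=80)
st=sensors.get_state();print(st["clock"],st["ee_pos"],c,st["wrist_force"])
r.grip(0.0,45)
r.pause(.2)
st=sensors.get_state();print(st["clock"],st["ee_pos"],st["opening"],st["wrist_force"],st["torque"])
s=optics.snapshot("side");crop(s,255,140,345,240,6,"pics/s6.png")
E
```

```text
18.975 [ 465.861 -187.234  122.889] [ 465.866 -187.247  122.894] [ 0.949  0.061 -0.582]
19.5667 [ 466.006 -187.278  122.991] 0.23191398169461794 [-0.196 -0.606  1.021] [ 0.032 -0.021 -0.022]
```

View pics/s6.png

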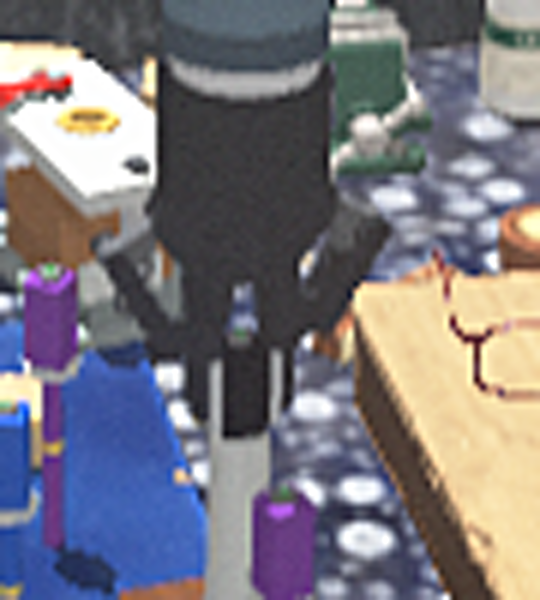

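```bash
python3 - <<'E'
from h import *
p=[466.0,-187.28]
r.servo_line([*p,180],max_speed=100)
st=sensors.get_state();print(st["clock"],st["ee_pos"],st["wrist_force"],st["torque"])
r.servo_line([*p,310],max_speed=150)
r.pause(.2)
st=sensors.get_state();print(st["clock"],st["ee_pos"],st["opening"],st["wrist_force"],st["torque"],st["joints"])
s=optics.snapshot("side");crop(s,245,80,345,200,5,"pics/s7.png")
print("band proj",proj(s,st["ee_pos"]+[0,0,19-69]),"tip",proj(s,st["ee_pos"]+[0,0,19-127]))
t=optics.snapshot("top");crop(t,290,110,390,190,6,"pics/t7.png")
b=[456.8,180.6]
q0=st["joints"]
print(r.ik([*b,310],ori(.122)))
E
```

```text
20.3417 [ 465.424 -187.2    179.544] [ 0.674 -0.203 -1.301] [0.021 0.073 0.036]
21.5583 [ 465.349 -187.073  308.799] 0.22805929403812844 [ 0.373  0.33  -0.761] [-0.003  0.011  0.002] [ 0.802  0.068 -0.519  1.829  0.035  1.257  0.395]
band proj [295.193 164.103] tip [294.758 184.148]
[ 0.486  0.085 -0.978  1.835  0.074  1.26  -0.391]
```

View pics/s7.png

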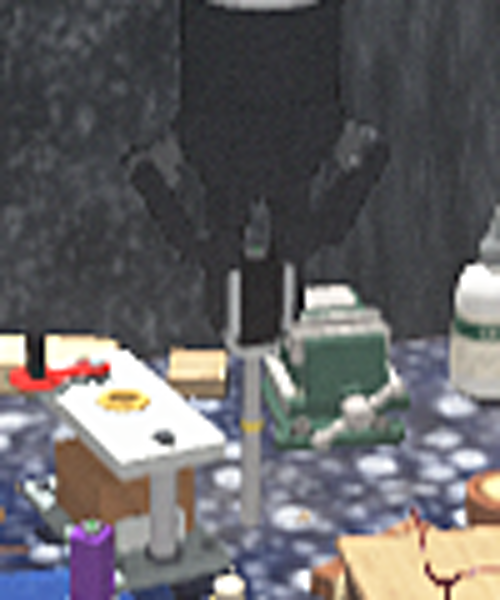

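View pics/t7.png

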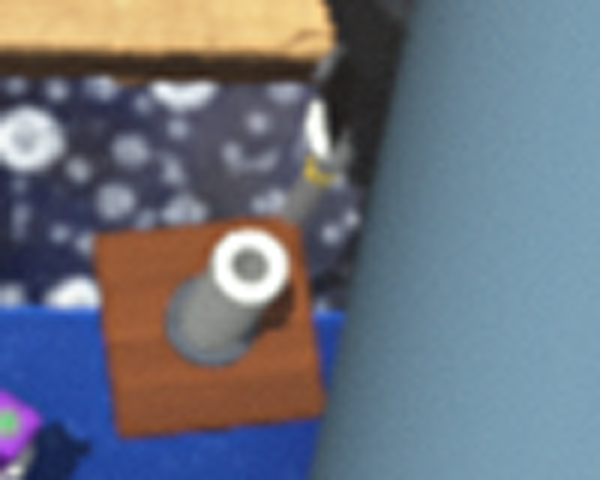

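```bash
python3 - <<'E'
from h import *
t=optics.snapshot("top");s=optics.snapshot("side");e=sensors.get_state()["ee_pos"]
def mask(cam,x0,y0,x1,y1,f=8):
    im=cv2.resize(cam["image"][y0:y1,x0:x1],None,fx=f,fy=f,interpolation=cv2.INTER_CUBIC)
    h=cv2.cvtColor(im,cv2.COLOR_RGB2HSV);m=cv2.inRange(h,(18,110,60),(35,255,255))
    c=max(cv2.findContours(m,cv2.RETR_EXTERNAL,cv2.CHAIN_APPROX_NONE)[0],key=cv2.contourArea)
    M=cv2.moments(c);return (M['m10']/M['m00']+.5)/f-.5+x0,(M['m01']/M['m00']+.5)/f-.5+y0,M['m00']/f/f
print("side band",mask(s,288,158,302,170),"proj",proj(s,e+[0,0,-50]))
print("top band",mask(t,335,132,350,145),"proj",proj(t,e+[0,0,-50]))
print("band at z from top",atz(t,*mask(t,335,132,350,145)[:2],e[2]-50),e)
print("rim",atz(t,250.5/6-.5+290,265.5/6-.5+110,115))
E
```

```text
side band (295.03717209407506, 164.46972523744913, 5.7578125) proj [295.407 163.81 ]
top band (342.29859341825903, 138.66908174097665, 6.1328125) proj [343.318 136.229]
band at z from top [ 460.81  -185.117  259.64 ] [ 465.862 -187.193  309.64 ]
rim [ 465.141 -187.517  115.   ]
```

```bash
python3 - <<'E'
from h import *
r.servo_line([457.4,180.6,310],max_speed=150)
c=fine([457.4,180.6,230],None,sp=120)   # tip at 122
st=sensors.get_state();e=st["ee_pos"];print(st["clock"],e,c,st["wrist_force"],R.from_quat(st["orientation"]).as_matrix()[:,1],st["opening"])
s=optics.snapshot("side");t=optics.snapshot("top")
crop(s,240,105,310,190,7,"pics/s8.png");crop(t,110,105,240,200,6,"pics/t8.png")
print("tip",proj(s,e-[0,0,108]),"band",proj(s,e-[0,0,50]),"bush",proj(s,[456.8,180.5,104]))
E
```

```text
26.125 [457.326 180.632 229.867] [457.348 180.602 229.898] [ 0.002 -0.308 -1.437] [-0.  0. -1.] 0.22353512353771005
tip [269.332 154.198] band [269.219 138.221] bush [269.219 159.037]
```

View pics/s8.png

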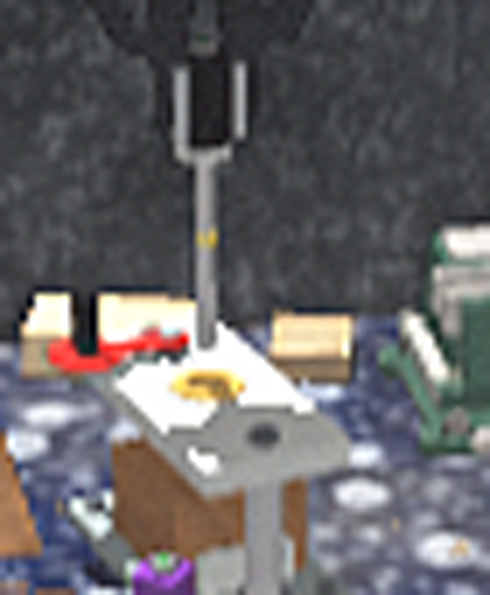

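View pics/t8.png

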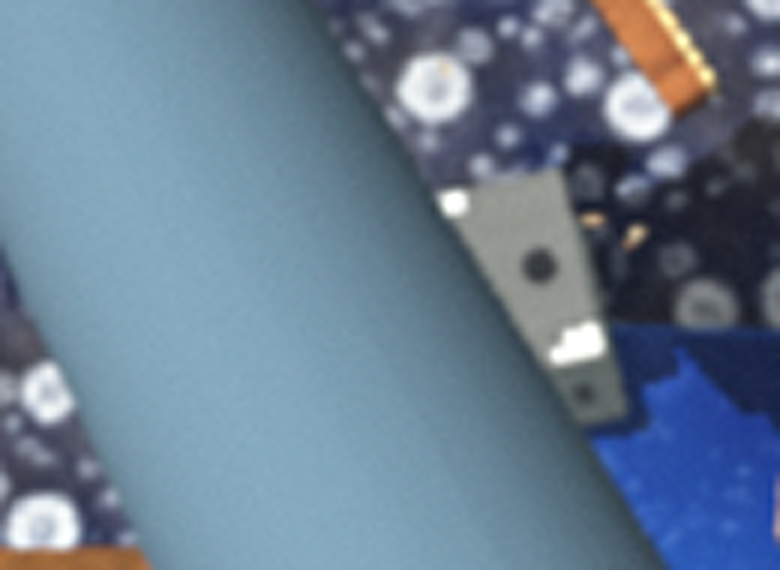

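The stem hangs upright at x=206, over the bush centred at about 207 in the side crop. I'll nudge it slightly and lower it in steps while watching the force.

```bash
python3 - <<'E'
from h import *
t=[457.7,180.8]
c=fine([*t,217],None,sp=60)
off=c-np.array([*t,217])
for z in(205,190,175,165):
    r.servo_line([*(np.array([*t,z])+off)],max_speed=40)
    st=sensors.get_state();print(z,st["clock"],st["ee_pos"],st["wrist_force"])
    if np.linalg.norm(st["wrist_force"]-[0,0,-1.3])>5: print("STOP");break
s=optics.snapshot("side")
crop(s,240,105,310,190,7,"pics/s9.png")
crop(s,255,135,285,165,20,"pics/s9b.png")
E
```

```text
205 27.1917 [457.364 180.693 204.561] [ 0.257  0.242 -0.271]
190 27.7167 [457.514 180.764 189.711] [-0.158  0.084 -1.094]
175 28.2417 [457.474 180.782 174.679] [ 0.54   0.355 -0.826]
165 28.6417 [457.374 180.676 164.59 ] [ 0.454  0.465 -0.861]
```

View pics/s9.png

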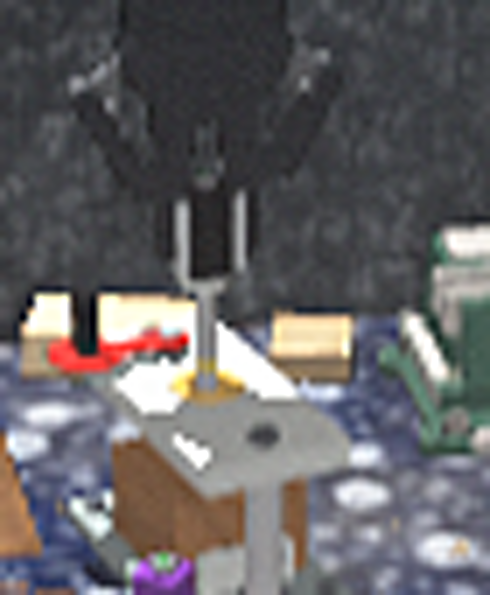

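View pics/s9b.png

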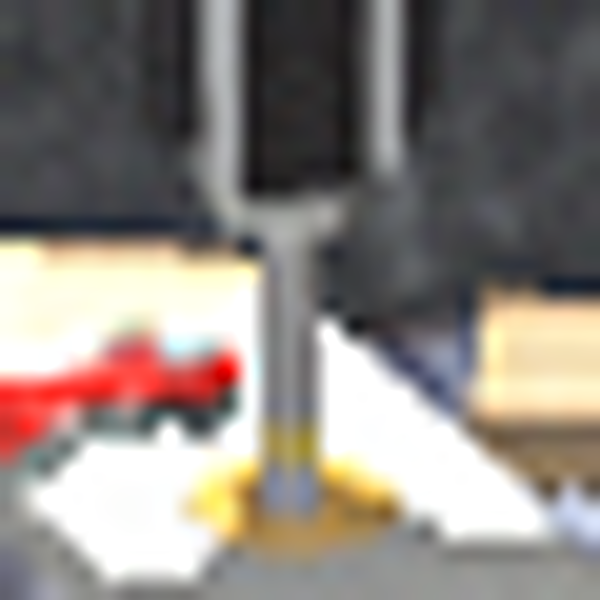

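```bash
python3 - <<'E'
from h import *
t=optics.snapshot("top")
im=cv2.imread("pics/top4.png")[:,:,::-1]
def cen(im,x0,y0,x1,y1,f,fn):
    a=cv2.resize(im[y0:y1,x0:x1],None,fx=f,fy=f,interpolation=cv2.INTER_CUBIC);m=fn(a.astype(int)).astype(np.uint8)
    c=max(cv2.findContours(m,cv2.RETR_EXTERNAL,cv2.CHAIN_APPROX_NONE)[0],key=cv2.contourArea);M=cv2.moments(c);(cx,cy)=M['m10']/M['m00'],M['m01']/M['m00']
    return (cx+.5)/f-.5+x0,(cy+.5)/f-.5+y0,M['m00']/f/f
for th in(90,130,160):
    u,v,A=cen(im,165,147,182,164,10,lambda a:a[:,:,0]<th);print("hole",u,v,A,atz(t,u,v,104)[:2])
for th in(110,140,170):
    u,v,A=cen(im,162,143,185,168,10,lambda a:a[:,:,2]<th+40);print("bush",u,v,A,atz(t,u,v,103.5)[:2])
# rim hole/outer from live (stand now free)
u0=atz(t,331.2,153.7,115);print(u0)
im=t["image"]
crop(t,315,135,350,170,16,"pics/t10.png")
E
```

```text
hole 173.9668205128205 156.7894358974359 6.5 [452.938 178.136]
hole 172.85702038016854 155.57243288261807 34.019999999999996 [455.793 180.866]
hole 172.79282401949226 155.45794623909455 42.410000000000004 [456.064 181.029]
bush 173.14290225371076 155.42227476250014 155.965 [456.283 180.315]
bush 173.11357936066102 155.40177317432878 170.645 [456.331 180.386]
bush 173.08317410051347 155.390231334872 186.31 [456.357 180.458]
[ 465.257 -187.402  115.   ]
```

View pics/t10.png

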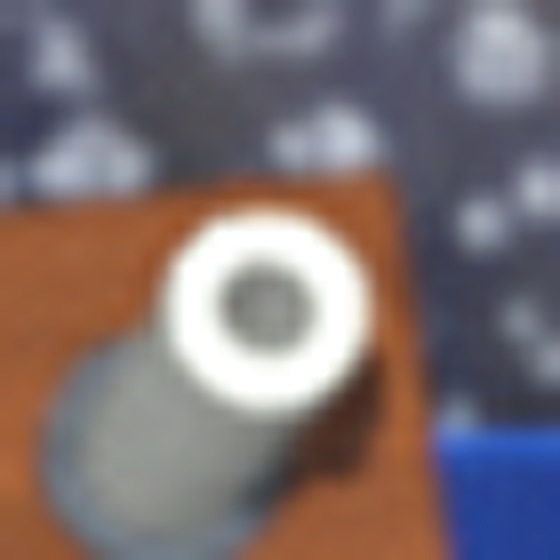

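```bash
python3 - <<'E'
from h import *
t=[457.7,180.9,154.0]
c=fine(t,None,sp=25,n=5,tol=.2)
r.pause(.5)
for i in range(3):
    st=sensors.get_state();print(st["clock"],st["ee_pos"],st["wrist_force"],st["opening"],np.abs(st["qd"]).max(),R.from_quat(st["orientation"]).as_matrix()[:,1]);r.pause(.2)
s=optics.snapshot("side")
crop(s,240,105,310,190,7,"pics/s11.png")
crop(s,255,140,285,170,20,"pics/s11b.png")
e=st["ee_pos"];print("band proj",(proj(s,e+[-.0,-4,-50])-[255,140]+.5)*20-.5,"bush",(proj(s,[457,180.7,104])-[255,140]+.5)*20-.5)
cv2.imwrite("pics/side11.png",s["image"][:,:,::-1])
E
```

```text
30.3833 [457.525 180.825 153.839] [-0.525 -0.555 -0.901] 0.2265850470202157 0.0012282008686402808 [-0.  0. -1.]
30.5833 [457.541 180.807 153.844] [-0.137  1.366 -1.101] 0.22500094677250745 0.0011141496739146954 [-0. -0. -1.]
30.7833 [457.556 180.808 153.866] [-0.537 -0.834 -1.411] 0.22597626021496806 0.0011225096530459128 [ 0. -0. -1.]
band proj [301.792 399.763] bush [294.852 389.647]
```

View pics/s11b.png

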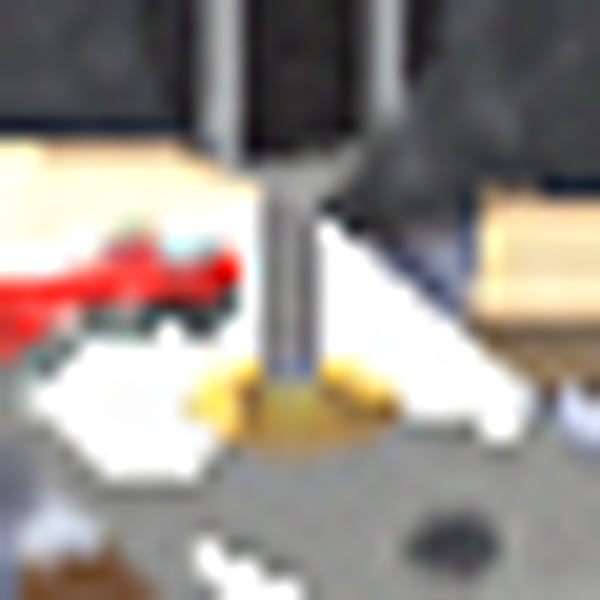

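View pics/side11.png

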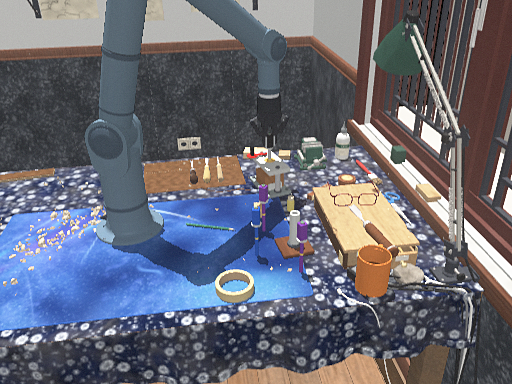

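The side crop shows the yellow ring at row 400, where I predicted 399.8 for level with the rim. The stem is at x=292 against the bush centre at 293–295, which is within about 0.5 mm. The force is only the probe's weight and the arm is still, so I'm handing in.

```bash
python3 - <<'E'
from h import *
r.close_job()
E
```

```text
the job is handed in; nothing more can be done
```

I swung the red shutter to its stop, lifted the black-headed probe out of its stand and lowered it through the bush. I handed in with it still gripped and still, at about 31 s on the clock.

**Shutter:** it stalled at about 1.6 rad on a gentle 7 N push, and the top view showed the bush clear.

**Probe:**
- **Depth:** the gripper was 0.15 mm from its target height, with the ring level with the rim in the side view. The ring was within about 0.1 px of its predicted row.
- **Centring across the side view:** the stem was within about 0.5 mm of the bush centre.
- **Uprightness and contact:** the tool was vertical. The wrist showed only the probe's weight plus noise each time I read it, so there was no sign of contact.

**Weaker checks:**
- **Centring in y:** the arm hid the bush from the top camera at the end. This rests on top-view measurements taken beforehand, good to roughly 1 mm against 6 mm of clearance.
- **Centring in x:** the two cameras disagreed by about 1 mm, and I chose a value between them, closer to the side view.

I never reached for the blue and purple look-alikes, and the other bench items looked unmoved in the last side picture.

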